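Seat a whetstone under the sprung arm of its holder

ROBOT

A 7-joint arm with a two-finger parallel gripper is mounted at the origin on a cart in front of the work surface, level with it; the furniture and walls round the work are solid. World frame = base frame: x ahead of the robot, y to its left, z up, the work surface at z = 0. Lengths are in m, angles in rad, forces in N, time in s.
With the tool pointing down it reaches from about 0.4 to 0.85 m from the base axis. Payload 10.4 kg.
Tool frame: the origin (TCP) lies midway between the tips of the shut fingers; the grasp point (between the pads) lies 19 mm behind it (r.tcp_to_grasp is the z of the grasp point in the tool frame, in m); z points along the fingers, x is the direction in which the jaws open and shut, and the axes are right-handed (so a half turn about z gives the same grasp; the last joint's range is limited). The gripper opens to 87 mm and grips with 3 to 60 N. Pads are 19 mm wide; open, the fingers measure 117 mm over their backs; the gripper's body (75 mm by 190 mm) begins 51 mm behind the grasp point.
Start: joints at [-1.263, 0.332, -0.065, 1.46, 0.022, 1.35, -0.088], TCP at [0.203, 0.591, 0.223] pointing down, gripper open.
Joint ranges: [-2.6, 2.6], [-0.5, 2.12], [-1.47, 1.34], [0.16, 2.42], [-1.27, 4.41], [0.06, 2.06], [-2.6, 2.6]. Speed limits (rad/s): [2.22, 2.22, 2.79, 2.79, 3.14, 3.14, 3.14].

INTERFACE

Orientations are given as a unit quaternion [x, y, z, w].
In Python, from bench import r, camera, close_job gives the robot as it stands. The module is installed in compiled form; this text tells all that it offers.
- The arm moves only by the shell command python3 -m crank 'ROWS' [FORCE]. ROWS is JSON, a list of rows, each an object of numbers: "x", "y", "z": the shift along the tool's x, y, z scaled (see below); "ax", "ay", "az": the turn, a rotation vector about the tool's x, y, z scaled (see below); "claw": the closure, from -1 (fully open) to 1 (shut), so that 0 is half open. A call has exactly 5 rows; each row is the pose to reach, as a shift and turn from the pose commanded when the call began, along the tool's axes at that moment; what a row does not reach only later rows make up. The controller multiplies each number of a shift by 1 m and each number of a turn by 2 rad. A row lasts 1/12 s, in which the tool goes at most 41.7 mm and 7.16 degrees, less where a joint would pass 70% of its speed; a pose out of reach is approached as far as the arm can. A call with a number of a shift or a turn outside -1 to 1 is refused whole. A call with a gripper value outside its range is refused whole. The fingers move at their own pace and stop on an object; FORCE is the grip in N (left out, the last holds). Time passes only in rows, so rows that repeat a pose let the fingers close, or fill a call up. It gives the time, the measured TCP pose, the force and the opening at its end, in the units of the state.
- r.read_state(): the state, without advancing time (a new reading comes with each control period).
- camera(name): name is "side" or "top" or "wrist"; returns a dict with "color" (420x560x3 uint8, blue, green, red), "fx", "fy", "cx", "cy" (pixels), "eye" and "orientation" of the camera in the world. Camera axes: x right, y down, z forward; pixel columns grow to the right and rows downward; lengths in m; the calibration is good to about 2 mm. The wrist camera is an equidistant fisheye: a pixel r from the principal point sees the ray r / f radians off the axis. A picture is of the moment at which its call begins. There is no depth.
- close_job(): hands the job in, once; it reports no verdict.
The state is a dict: "time": time; "joint_positions": joint angles; "joint_vel": joint speeds; "joint_torque": joint torques, N m; "ee_pos": TCP position; "eef_rot": TCP orientation; "ft_force": force on the tool from outside, world axes, zero at the start; "torque": the same for the moment, N m; "width": finger opening in m.
Only numpy, scipy, OpenCV 4.12 (cv2) and the standard library are available. Lean on these libraries where they do the work, as an engineer would, in place of code of your own. Each camera call takes 0.05 s, during which the arm holds its last target. There are 200 camera calls.

TASK

Clamp the whetstone in its wooden holder, ready for sharpening: keep it lying flat as it is, slide one end along the bed between the steel rails so that it pushes the sprung hold-down arm up and slips beneath it, and press it fully home with a firm but gentle push of about 10 N against the sprung rubber-faced stop at the back (never above 25 N), without bearing hard on bed or rails on the way. Then let go, with the stone flat on the bed and the arm bearing down on it, and leave the other things where they stand.

Things in the scene. Friction and masses are not known exactly. Their poses are not given: they have to be found in the camera images.
- stone_centre (a point): Centre of the whetstone: loose block of two bonded grey layers, 150 long (x) x 50 wide (y) x 22 mm high (z), about 0.35 kg, lying flat on the worktop at the start. Both ends are alike: either may go in first. Take it across its 50 mm width some 40 mm behind the centre, so that hand and fingers keep clear of rails and arm.
- whetstone: The whetstone itself; origin at the centre of its underside (11 mm below stone_centre), same axes.
- holder: Low wooden whetstone holder, fixed, base 240 x 88 mm. Origin on the worktop under the middle of the seated stone's place; x runs along the bed from the open loading end to the back stop, z up. The flat bed is 16 mm above the worktop. Home is the stone's centre at y = 0, z = 27 mm and x from -16 to 0 as the stop is set, stone and holder x axes parallel (either way round).
- mouth (a point): Middle of the mouth between the two steel side rails, on the bed at holder x = -15 mm. From here to the back stop the rails, 10 mm high, stand 54 mm apart (stone 50); before it they flare out to about 73 mm at holder x = -34 mm. Beside the bed farther out there are no rails, so fingers may pass there.
- back_stop: Adjustable stop across the bed, 13 mm high; this is its fixed bracket, origin on the bed at holder x = +75 mm. It carries a rubber-faced plate on a screw, whose face, which the stone's end must meet, is set anywhere from 0 to 16 mm before the origin, differently each time and not reported: find it by feel. The plate gives about 1 mm per 8 N, at most 4 mm.
- bearing_pad (a point): Underside of the bearing pad of the sprung steel hold-down arm (24 mm wide). With no stone it hangs over holder x = 48 mm, 12 mm above the bed; a seated stone holds it up at 22 mm above the bed.
- lead_tip (a point): Free end of the arm's ski-shaped lead-in, at rest over holder x = -7 mm, 35 mm above the bed. From here the strip slopes at 22 degrees down to the pad, towards the stop: the end of a stone slid along the bed, or up to 8 mm above it, meets this slope and lifts the arm. With the stone beneath, the tip rises to about 55 mm above the bed.
- hold_arm (a joint): Angle of the arm about its pivot pin behind the stop (holder x = 112 mm, 12 mm above the bed): 0 at rest, grows as the pad rises, about 0.16 with the stone beneath. A spring presses it down, about 3 N at rest and 5 N on a seated stone. Sliding the stone in beneath it takes roughly 4 to 10 N of push, some 4 to 7 N just before home; the push on the stop comes on top of that.
- jam_jar: Bystander: small glass jam jar, 68 mm wide, 84 mm tall; origin at the centre of its underside. Leave it alone.
- salt_shaker: Bystander: glass salt shaker, 44 mm wide, 90 mm tall; origin at the centre of its underside. Leave it alone.
- spice_jar: Bystander: spice jar with dark cap, 41 mm wide, 105 mm tall; origin at the centre of its underside. Leave it alone.
- dish_brush: Bystander: round palm dish brush, 60x64x67 mm; origin at the centre of its underside. Leave it alone.
- teaspoon: Bystander: steel teaspoon lying flat, 130x27x11 mm; origin at the centre of its underside. Leave it alone.
There are look-alikes about, which are no part of the job. Of the things that look like the whetstone, the larger one is meant.

How it is judged:
By the outcome, as a careful person would: the job done as asked, in the order asked, and still so for the second after the job is handed in, with the robot touching nothing.
It also fails if it takes over 48 s, if anything falls off the work surface, if the arm or the gripper's body presses on something with over 40 N, if the wrist force passes 120 N, or if a joint passes its speed limit or range.

## Working session

There is one attempt and no reset: what is moved stays moved. The work goes in short steps, Python scripts to look and compute and a shell command to move; the robot and the scene stay as the last step left them, time stands still between calls to the robot, and variables do not carry over. Pictures are saved under pics/ and viewed, about 8 in all and at most 12, crops included, and the job is handed in when it is done.

```bash
mkdir -p pics
python3 - <<'E'
from bench import r,camera
import cv2,json
s=r.read_state();print({k:s[k] for k in('time','ee_pos','eef_rot','ft_force','width')},r.tcp_to_grasp)
for n in('top','side'):
    c=camera(n);cv2.imwrite(f'pics/{n}0.png',c['color']);print(n,{k:c[k] for k in c if k!='color'})
E
```

```text
{'time': 0.0, 'ee_pos': array([0.20288797, 0.5907589 , 0.22176175]), 'eef_rot': array([ 8.13870744e-01,  5.81045547e-01, -5.44055528e-04,  4.33486170e-04]), 'ft_force': array([-0.63050966,  0.81303709,  0.41894493]), 'width': 0.08729414543711927} -0.0187
top {'fx': 418.8125516209257, 'fy': 418.8125516209257, 'cx': 276.35972454226743, 'cy': 206.31244845635555, 'eye': array([0.29966031, 0.01504391, 1.11911769]), 'orientation': array([-0.70240481,  0.70547012, -0.06592731,  0.06777154])}
side {'fx': 494.3743272568936, 'fy': 494.3743272568936, 'cx': 279.1623987295922, 'cy': 205.05095483243443, 'eye': array([0.31241433, 1.43849301, 0.68331372]), 'orientation': array([-0.0651463 ,  0.82890083, -0.55417021,  0.03968313])}
```

View pics/top0.png

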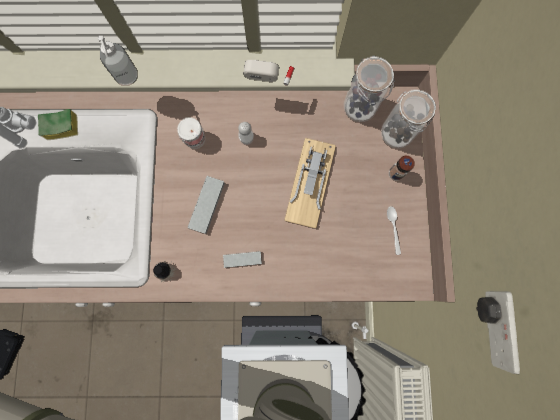

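View pics/side0.png

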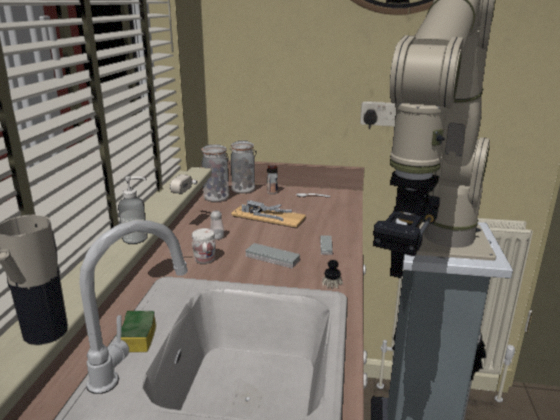

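Two whetstone look-alikes show in the top view: a larger one at (207,205) and a smaller one at (242,260). The larger fits; I'll confirm it in a crop that also shows the holder.

```bash
cat > h.py <<'E'
import numpy as np
from scipy.spatial.transform import Rotation as R
def pix2w(c,uv,z):
    d=np.array([(uv[0]-c['cx'])/c['fx'],(uv[1]-c['cy'])/c['fy'],1]);d=R.from_quat(c['orientation']).apply(d)
    return c['eye']+d*(z-c['eye'][2])/d[2]
def w2pix(c,p):
    q=R.from_quat(c['orientation']).inv().apply(np.array(p)-c['eye']);return np.array([c['cx']+c['fx']*q[0]/q[2],c['cy']+c['fy']*q[1]/q[2]])
E
python3 - <<'E'
import cv2
im=cv2.imread('pics/top0.png')[132:276,180:346]
cv2.imwrite('pics/crop0.png',cv2.resize(im,None,fx=4,fy=4,interpolation=cv2.INTER_CUBIC))
from h import *
from bench import camera
c=camera('top')
for uv in[(207,205),(242,260)]:print(pix2w(c,uv,.022))
# stone masks
g=c['color'].astype(int);hsv=cv2.cvtColor(c['color'],cv2.COLOR_BGR2HSV)
m=((hsv[...,1]<45)&(hsv[...,2]>70)).astype('uint8')
n,l,st,ce=cv2.connectedComponentsWithStats(m)
for i in range(1,n):
    x,y,w,h,a=st[i]
    if a>200 and 180<ce[i][0]<346 and 132<ce[i][1]<276:
        pts=np.argwhere(l==i)[:,::-1].astype(np.float32);rc=cv2.minAreaRect(pts);print(st[i],rc)
        b=[pix2w(c,q,.022)[:2] for q in cv2.boxPoints(rc)];print(np.round(b,4),np.mean(b,0))
E
```

```text
[0.51436648 0.20267777 0.022     ]
[0.36801015 0.10753654 0.022     ]
[238 121  16  24 291] ((245.5, 132.5), (23.0, 15.0), 90.0)
[[0.7516 0.123 ]
 [0.7514 0.0814]
 [0.6845 0.0809]
 [0.6847 0.1221]] [0.71803196 0.1018534 ]
[304 150  23  59 591] ((314.5685729980469, 178.62844848632812), (20.274673461914062, 58.3271369934082), 2.862405300140381)
[[ 0.5071 -0.0535]
 [ 0.6694 -0.0641]
 [ 0.6662 -0.1194]
 [ 0.5041 -0.1074]] [ 0.58668019 -0.08608255]
[ 187  175   38   59 1147] ((205.98629760742188, 204.369873046875), (20.5992431640625, 56.88199996948242), 20.556045532226562)
[[0.4543 0.2556]
 [0.5996 0.2068]
 [0.5792 0.1542]
 [0.4349 0.2041]] [0.51698937 0.20517871]
[223 251  39  17 520] ((241.77723693847656, 258.77227783203125), (13.632009506225586, 38.20942687988281), 84.2894058227539)
[[0.3841 0.1597]
 [0.3936 0.0605]
 [0.3584 0.0568]
 [0.349  0.1555]] [0.3712484  0.10812384]
```

View pics/crop0.png

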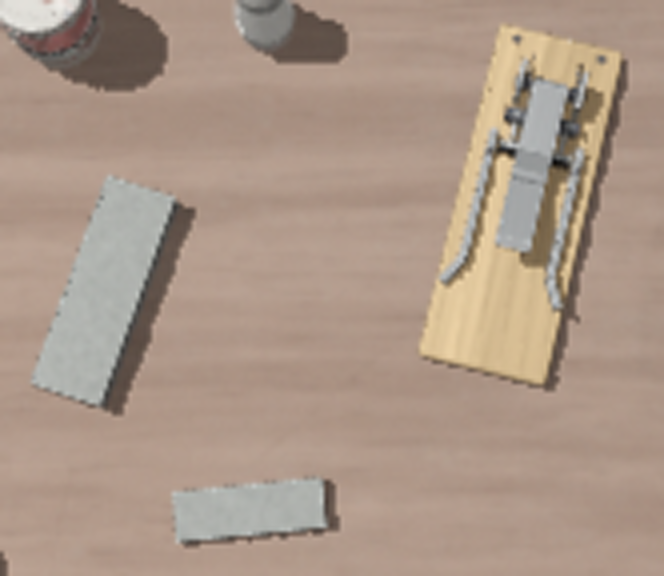

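The crop confirms it. The larger block's top has corners at crop (110,177), (177,200), (101,406), (33,383). The small one, about 100 mm long, is the decoy. The holder base corners are at (502,25), (622,55), (547,387), (420,354), with the loading end at the bottom, nearer the robot.

```bash
cat > p.py <<'E'
from bench import r,camera
from h import *
from scipy.optimize import least_squares
c=camera('top')
f=lambda p:((p[0]+.5)/4-.5+180,(p[1]+.5)/4-.5+132)
def fit(cr,L,W,z):
    # order: far-left, far-right, near-right, near-left
    loc=np.array([[L/2,W/2],[L/2,-W/2],[-L/2,-W/2],[-L/2,W/2]])
    w=np.array([pix2w(c,f(p),z)[:2] for p in cr])
    T=lambda q:loc@np.array([[np.cos(q[2]),np.sin(q[2])],[-np.sin(q[2]),np.cos(q[2])]])+q[:2]
    s=least_squares(lambda q:(T(q)-w).ravel(),[*w.mean(0),-.25]);print(np.round(s.x,4),np.degrees(s.x[2]),'res mm',np.round((s.fun*1e3),1));return s.x
st=fit([(110,177),(177,200),(101,406),(33,383)],.15,.05,.022)
ho=fit([(502,25),(622,55),(547,387),(420,354)],.24,.088,.016)
u=np.array([np.cos(ho[2]),np.sin(ho[2])]);v=np.array([-u[1],u[0]])
for n,p,z in[('lead tip L',(497,243),.051),('lead tip R',(530,250),.051),('flare L tip',(446,280),.026),('flare R tip',(558,305),.026),('pad bend',(530,172),.028),('arm back L',(533,82),.03)]:
    w=pix2w(c,f(p),z)[:2]-ho[:2];print(n,'holder-base-centred mm',np.round([w@u*1e3,w@v*1e3],1))
E
python3 p.py
python3 - <<'E'
from bench import r
from scipy.spatial.transform import Rotation as R
import numpy as np
print(np.round(R.from_quat(r.read_state()['eef_rot']).as_matrix(),4))
E
```

```text
[ 0.5166  0.2053 -0.3265] -18.706368894063846 res mm [ 0.9  0.4  1.2 -1.3 -1.3 -0.6 -0.8  1.4]
[ 0.5774 -0.0752 -0.2473] -14.171131245748835 res mm [ 0.9  0.9  1.5 -2.  -0.7 -0.1 -1.7  1.2]
lead tip L holder-base-centred mm [-40.2  11.1]
lead tip R holder-base-centred mm [-39.6 -10.9]
flare L tip holder-base-centred mm [-67.   38.1]
flare R tip holder-base-centred mm [-65.6 -38. ]
pad bend holder-base-centred mm [18.2  0.6]
arm back L holder-base-centred mm [79.6 12.9]
[[ 3.248e-01  9.458e-01 -2.000e-04]
 [ 9.458e-01 -3.248e-01 -7.000e-04]
 [-8.000e-04 -0.000e+00 -1.000e+00]]
```

```bash
python3 -m crank '[{"x":-0.022,"y":0.03,"z":0,"claw":-1},{"x":-0.044,"y":0.063,"z":0,"claw":-1},{"x":-0.066,"y":0.094,"z":0,"claw":-1},{"x":-0.088,"y":0.125,"z":0.01,"claw":-1},{"x":-0.11,"y":0.156,"z":0.02,"claw":-1}]' 40
python3 -m crank '[{"x":-0.022,"y":0.03,"z":0.01,"claw":-1},{"x":-0.044,"y":0.063,"z":0.02,"claw":-1},{"x":-0.066,"y":0.094,"z":0.03,"claw":-1},{"x":-0.088,"y":0.125,"z":0.04,"claw":-1},{"x":-0.11,"y":0.156,"z":0.05,"claw":-1}]' 40
```

```text
schema error: expected keys x, y, z, ax, ay, az, claw
schema error: expected keys x, y, z, ax, ay, az, claw
```

```bash
python3 -m crank '[{"x":-0.022,"y":0.03,"z":0,"ax":0,"ay":0,"az":0,"claw":-1},{"x":-0.044,"y":0.063,"z":0,"ax":0,"ay":0,"az":0,"claw":-1},{"x":-0.066,"y":0.094,"z":0,"ax":0,"ay":0,"az":0,"claw":-1},{"x":-0.088,"y":0.125,"z":0.01,"ax":0,"ay":0,"az":0,"claw":-1},{"x":-0.11,"y":0.156,"z":0.02,"ax":0,"ay":0,"az":0,"claw":-1}]' 40
```

```text
time: 0.62
ee_pos: [0.3158, 0.4351, 0.2027]
eef_rot: [0.814, 0.581, 0.001, -0.0]
ft_force: [0.5, 0.3, 0.4]
width: 0.0869
```

```bash
python3 -m crank '[{"x":-0.022,"y":0.03,"z":0.01,"ax":0,"ay":0,"az":0,"claw":-1},{"x":-0.044,"y":0.063,"z":0.02,"ax":0,"ay":0,"az":0,"claw":-1},{"x":-0.066,"y":0.094,"z":0.03,"ax":0,"ay":0,"az":0,"claw":-1},{"x":-0.088,"y":0.125,"z":0.04,"ax":0,"ay":0,"az":0,"claw":-1},{"x":-0.11,"y":0.156,"z":0.05,"ax":0,"ay":0,"az":0,"claw":-1}]' 40
```

```text
time: 1.03
ee_pos: [0.4273, 0.28, 0.1522]
eef_rot: [0.814, 0.581, 0.0, -0.0]
ft_force: [0.7, 1.1, -0.2]
width: 0.0873
```

```bash
python3 -m crank '[{"x":-0.015,"y":0.02,"z":0.02,"ax":0,"ay":0,"az":0,"claw":-1},{"x":-0.03,"y":0.042,"z":0.04,"ax":0,"ay":0,"az":0,"claw":-1},{"x":-0.042,"y":0.062,"z":0.06,"ax":0,"ay":0,"az":0,"claw":-1},{"x":-0.042,"y":0.062,"z":0.08,"ax":0,"ay":0,"az":0,"claw":-1},{"x":-0.042,"y":0.062,"z":0.08,"ax":0,"ay":0,"az":0,"claw":-1}]' 40
python3 - <<'E'
from bench import camera,r
import cv2
c=camera('wrist');cv2.imwrite('pics/w1.png',c['color']);print({k:c[k] for k in c if k!='color'},r.read_state()['ee_pos'])
cv2.imwrite('pics/w1.png',cv2.resize(c['color'],(800,600)))
E
```

```text
time: 1.45
ee_pos: [0.4702, 0.2193, 0.069]
eef_rot: [0.815, 0.58, -0.003, 0.0]
ft_force: [-1.6, -0.4, -0.8]
width: 0.0869
{'fx': 325.19226210127806, 'fy': 325.19226210127806, 'cx': 282.71154733848414, 'cy': 208.6092255782188, 'eye': array([0.40525597, 0.24263523, 0.23215526]), 'orientation': array([0.80789167, 0.575746  , 0.07072003, 0.1040494 ])} [0.47041907 0.2209564  0.07101744]
```

View pics/w1.png

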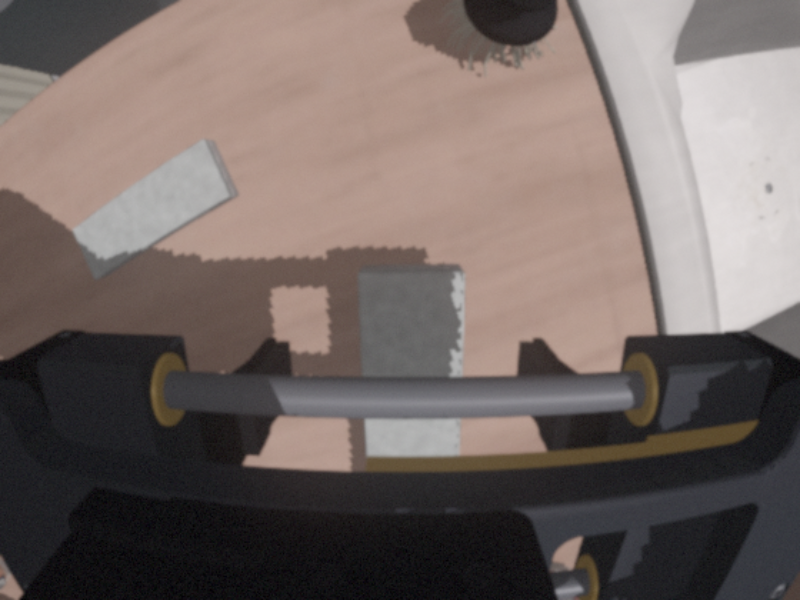

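The wrist view shows the stone between the open fingers, with its rear top edge running (360,270)–(463,266). I'll check the stone position with the fisheye model.

```bash
cat >> h.py <<'E'
def fish(c,uv,z):
    a=np.array([uv[0]-c['cx'],uv[1]-c['cy']]);t=np.hypot(*a)/c['fx'];d=np.r_[np.sin(t)*a/np.hypot(*a),np.cos(t)]
    d=R.from_quat(c['orientation']).apply(d);return c['eye']+d*(z-c['eye'][2])/d[2]
E
python3 - <<'E'
from h import *
from bench import camera,r
c=camera('wrist');s=1.42857;e=r.read_state()['ee_pos']
q=[fish(c,(u/s,v/s),.022)[:2] for u,v in[(360,270),(463,266),(366,452),(460,452)]]
print(np.round(q,4),e)
us=np.array([np.cos(-.3265),np.sin(-.3265)]);vs=np.array([-us[1],us[0]])
for p in q:print('rel TCP along,across mm',np.round([(p-e[:2])@us*1e3,(p-e[:2])@vs*1e3],1))
E
```

```text
[[0.4374 0.2104]
 [0.4512 0.2564]
 [0.5312 0.1781]
 [0.5479 0.2261]] [0.47102269 0.22218063 0.07250467]
rel TCP along,across mm [-28.1 -22. ]
rel TCP along,across mm [-29.8  26.1]
rel TCP along,across mm [ 71.2 -22.4]
rel TCP along,across mm [71.6 28.3]
```

```bash
python3 -m crank '[{"x":0.001,"y":0,"z":0.02,"ax":0,"ay":0,"az":0,"claw":-1},{"x":0.0015,"y":0,"z":0.04,"ax":0,"ay":0,"az":0,"claw":-1},{"x":0.0015,"y":0,"z":0.055,"ax":0,"ay":0,"az":0,"claw":-1},{"x":0.0015,"y":0,"z":0.066,"ax":0,"ay":0,"az":0,"claw":-1},{"x":0.0015,"y":0,"z":0.066,"ax":0,"ay":0,"az":0,"claw":-1}]' 45
python3 -m crank '[{"x":0,"y":0,"z":0,"ax":0,"ay":0,"az":0,"claw":1},{"x":0,"y":0,"z":0,"ax":0,"ay":0,"az":0,"claw":1},{"x":0,"y":0,"z":0,"ax":0,"ay":0,"az":0,"claw":1},{"x":0,"y":0,"z":0,"ax":0,"ay":0,"az":0,"claw":1},{"x":0,"y":0,"z":0,"ax":0,"ay":0,"az":0,"claw":1}]' 45
```

```text
time: 1.97
ee_pos: [0.4711, 0.2239, 0.0058]
eef_rot: [0.813, 0.582, -0.001, -0.0]
ft_force: [-0.4, -0.6, 0.1]
width: 0.0871
time: 2.38
ee_pos: [0.4724, 0.2236, 0.0072]
eef_rot: [0.814, 0.581, 0.001, -0.0]
ft_force: [-0.2, 0.6, -0.6]
width: 0.0616
```

```bash
python3 -m crank '[{"x":0,"y":0,"z":0,"ax":0,"ay":0,"az":0,"claw":1},{"x":0,"y":0,"z":0,"ax":0,"ay":0,"az":0,"claw":1},{"x":0,"y":0,"z":0,"ax":0,"ay":0,"az":0,"claw":1},{"x":0,"y":0,"z":0,"ax":0,"ay":0,"az":0,"claw":1},{"x":0,"y":0,"z":0,"ax":0,"ay":0,"az":0,"claw":1}]' 45
python3 -m crank '[{"x":0,"y":0,"z":-0.006,"ax":0,"ay":0,"az":0,"claw":1},{"x":0,"y":0,"z":-0.02,"ax":0,"ay":0,"az":0,"claw":1},{"x":0,"y":0,"z":-0.035,"ax":0,"ay":0,"az":0,"claw":1},{"x":0,"y":0,"z":-0.05,"ax":0,"ay":0,"az":0,"claw":1},{"x":0,"y":0,"z":-0.05,"ax":0,"ay":0,"az":0,"claw":1}]' 45
python3 - <<'E'
from bench import r
import numpy as np
a=[];
from bench import camera
for i in range(6):
    camera('top');s=r.read_state();a.append(np.r_[s['ee_pos'],s['eef_rot'],s['ft_force'],s['torque']])
print(np.round(np.mean(a,0),4),np.round(np.std(a,0),4))
E
```

```text
time: 2.8
ee_pos: [0.4721, 0.2232, 0.0067]
eef_rot: [0.814, 0.581, -0.0, -0.0]
ft_force: [-1.9, -2.4, 5.6]
width: 0.0498
time: 3.22
ee_pos: [0.4733, 0.224, 0.0589]
eef_rot: [0.814, 0.581, 0.002, -0.0]
ft_force: [0.9, 1.4, -3.1]
width: 0.0495
[ 4.7170e-01  2.2320e-01  5.5900e-02  8.1390e-01  5.8110e-01 -3.0000e-04
 -1.0000e-04 -3.2390e-01  1.4380e-01 -4.3468e+00  4.4600e-02  1.9370e-01
  2.3000e-03] [5.000e-04 3.000e-04 7.000e-04 0.000e+00 0.000e+00 8.000e-04 0.000e+00
 5.352e-01 4.030e-01 1.950e-01 1.910e-02 3.550e-02 3.650e-02]
```

```bash
python3 -m crank '[{"x":-0.02,"y":0,"z":-0.005,"ax":0,"ay":0,"az":0,"claw":1},{"x":-0.05,"y":0.003,"z":-0.005,"ax":0,"ay":0,"az":-0.01,"claw":1},{"x":-0.085,"y":0.005,"z":-0.005,"ax":0,"ay":0,"az":-0.025,"claw":1},{"x":-0.12,"y":0.007,"z":-0.005,"ax":0,"ay":0,"az":-0.0417,"claw":1},{"x":-0.15,"y":0.009,"z":-0.005,"ax":0,"ay":0,"az":-0.0417,"claw":1}]' 45
cat > d.py <<'E'
import sys
from h import *
from bench import r,camera
e,q=[],[]
for i in range(3):
    s=r.read_state();e.append(s['ee_pos']);q.append(s['eef_rot']);camera('top')
e=np.mean(e,0);M=R.from_quat(np.mean(q,0)).as_matrix()
print('ee',e.round(4),'ty deg',np.degrees(np.arctan2(M[1,1],M[0,1])),'tool shift',(M.T@(np.array([float(a) for a in sys.argv[1:4]])-e)).round(4),'tool z',M[:,2].round(4))
E
python3 d.py .4014 -.0307 .056
```

```text
time: 3.93
ee_pos: [0.4305, 0.0763, 0.0608]
eef_rot: [0.788, 0.615, -0.001, -0.0]
ft_force: [1.1, -0.4, -4.5]
width: 0.0495
ee [0.4299 0.0735 0.0606] ty deg -14.359160353040027 tool shift [-0.108  -0.0017  0.0048] tool z [-0.0025 -0.0016 -1.    ]
```

```bash
python3 -m crank '[{"x":-0.02,"y":0,"z":0,"ax":0,"ay":0,"az":0,"claw":1},{"x":-0.05,"y":0,"z":0,"ax":0,"ay":0,"az":0,"claw":1},{"x":-0.08,"y":-0.001,"z":0,"ax":0,"ay":0,"az":0,"claw":1},{"x":-0.10,"y":-0.002,"z":0.002,"ax":0,"ay":0,"az":0,"claw":1},{"x":-0.108,"y":-0.002,"z":0.004,"ax":0,"ay":0,"az":0,"claw":1}]' 45
python3 d.py .4014 -.0307 .056
python3 - <<'E'
from bench import camera
import cv2
im=camera('top')['color'][150:270,240:400]
cv2.imwrite('pics/t2.png',cv2.resize(im,None,fx=5,fy=5,interpolation=cv2.INTER_CUBIC))
im=camera('side')['color'];cv2.imwrite('pics/s2.png',cv2.resize(im[150:290,200:360],None,fx=4,fy=4,interpolation=cv2.INTER_CUBIC))
E
```

```text
time: 4.5
ee_pos: [0.4027, -0.0277, 0.0571]
eef_rot: [0.79, 0.614, -0.0, -0.0]
ft_force: [0.6, -0.1, -4.2]
width: 0.0499
ee [ 0.4028 -0.0272  0.057 ] ty deg -14.29441593587835 tool shift [-0.0037 -0.0005  0.001 ] tool z [-8.e-04 -2.e-04 -1.e+00]
```

View pics/t2.png

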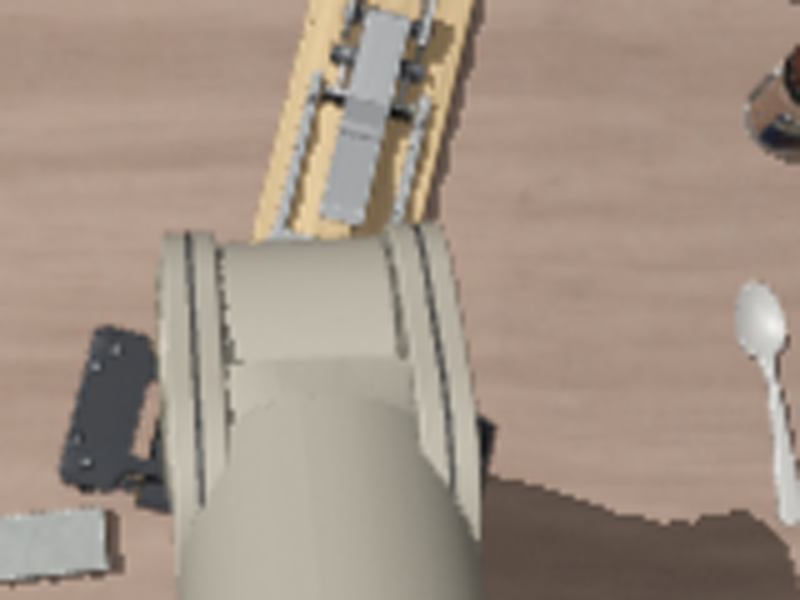

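The top view is blocked by the wrist, so I'll correct 4 mm sideways and lower the stone to just above the bed, then check from the side.

```bash
python3 -m crank '[{"x":-0.0037,"y":0,"z":0,"ax":0,"ay":0,"az":0,"claw":1},{"x":-0.0037,"y":0,"z":0.01,"ax":0,"ay":0,"az":0,"claw":1},{"x":-0.0037,"y":0,"z":0.02,"ax":0,"ay":0,"az":0,"claw":1},{"x":-0.0037,"y":0,"z":0.03,"ax":0,"ay":0,"az":0,"claw":1},{"x":-0.0037,"y":0,"z":0.031,"ax":0,"ay":0,"az":0,"claw":1}]' 45
python3 d.py .4014 -.0307 .025
python3 - <<'E'
from bench import camera
import cv2
im=camera('side')['color'];cv2.imwrite('pics/s3.png',cv2.resize(im[170:270,210:343],None,fx=6,fy=6,interpolation=cv2.INTER_CUBIC))
E
```

```text
time: 5.17
ee_pos: [0.4018, -0.0288, 0.0252]
eef_rot: [0.789, 0.615, -0.001, -0.001]
ft_force: [-0.9, -0.8, -4.9]
width: 0.0495
ee [ 0.4021 -0.0289  0.0258] ty deg -14.108525721957148 tool shift [-0.0019 -0.0002  0.0008] tool z [-1.6e-03 -4.0e-04 -1.0e+00]
```

View pics/s3.png

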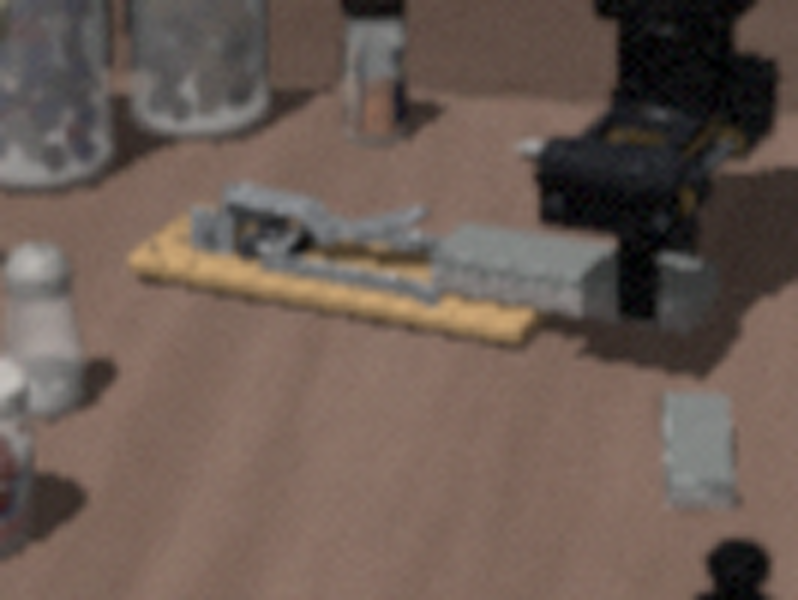

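The side view shows the stone level above the bed, its front end at crop (440,265) inside the flare and in line with the rails. I'll lower it a little and creep in while watching the forces.

```bash
python3 -m crank '[{"x":-0.0007,"y":0,"z":0.001,"ax":0,"ay":0,"az":0,"claw":1},{"x":-0.0007,"y":0.004,"z":0.0022,"ax":0,"ay":0,"az":0,"claw":1},{"x":-0.0007,"y":0.008,"z":0.0022,"ax":0,"ay":0,"az":0,"claw":1},{"x":-0.0007,"y":0.012,"z":0.0022,"ax":0,"ay":0,"az":0,"claw":1},{"x":-0.0007,"y":0.012,"z":0.0022,"ax":0,"ay":0,"az":0,"claw":1}]' 45
cat > f.py <<'E'
from bench import r,camera
from h import *
u=np.array([np.cos(-.2473),np.sin(-.2473)]);v=np.array([-u[1],u[0]]);o=np.array([.5459,-.0672])
a=[]
for i in range(5):
    camera('top');s=r.read_state();a.append(np.r_[s['ee_pos'],s['ft_force'],s['torque'],s['eef_rot']])
a=np.mean(a,0);F=a[3:5]-[-.3,.1];p=a[:2]-o
print('t %.2f'%s['time'],'holder TCP mm',np.round([p@u*1e3,p@v*1e3,a[2]*1e3],1),'F along,lat,z(bias removed)',np.round([F@u,F@v,a[5]+4.35],1),'T',a[6:9].round(2),'yaw',np.degrees(2*np.arctan2(a[10],a[9])-np.pi/2).round(2),'w',round(s['width'],4))
E
python3 f.py
```

```text
time: 5.78
ee_pos: [0.4152, -0.0332, 0.0246]
eef_rot: [0.789, 0.614, 0.0, 0.0]
ft_force: [0.5, 0.1, -3.8]
width: 0.0493
t 6.03 holder TCP mm [-136.1    0.9   24.3] F along,lat,z(bias removed) [0.3 0.1 0.1] T [0.04 0.19 0.01] yaw -14.18 w 0.0495
```

```bash
python3 -m crank '[{"x":0,"y":0.004,"z":0,"ax":0,"ay":0,"az":0,"claw":1},{"x":0,"y":0.008,"z":0,"ax":0,"ay":0,"az":0,"claw":1},{"x":0,"y":0.012,"z":0,"ax":0,"ay":0,"az":0,"claw":1},{"x":0,"y":0.016,"z":0,"ax":0,"ay":0,"az":0,"claw":1},{"x":0,"y":0.016,"z":0,"ax":0,"ay":0,"az":0,"claw":1}]' 45
python3 f.py
```

```text
time: 6.45
ee_pos: [0.4306, -0.0371, 0.0245]
eef_rot: [0.789, 0.614, 0.0, 0.0]
ft_force: [0.3, -0.4, -3.2]
width: 0.0493
t 6.70 holder TCP mm [-120.2    0.9   24.2] F along,lat,z(bias removed) [ 0.2 -0.1  0.4] T [0.07 0.18 0.01] yaw -14.18 w 0.0491
```

```bash
python3 -m crank '[{"x":0,"y":0.004,"z":0.001,"ax":0,"ay":0,"az":0,"claw":1},{"x":0,"y":0.008,"z":0.0013,"ax":0,"ay":0,"az":0,"claw":1},{"x":0,"y":0.012,"z":0.0013,"ax":0,"ay":0,"az":0,"claw":1},{"x":0,"y":0.016,"z":0.0013,"ax":0,"ay":0,"az":0,"claw":1},{"x":0,"y":0.016,"z":0.0013,"ax":0,"ay":0,"az":0,"claw":1}]' 45
python3 f.py
```

```text
time: 7.12
ee_pos: [0.4462, -0.041, 0.0232]
eef_rot: [0.789, 0.614, 0.0, 0.0]
ft_force: [-0.3, 0.8, -3.6]
width: 0.0495
t 7.37 holder TCP mm [-104.     0.9   23. ] F along,lat,z(bias removed) [0.6 0.1 1. ] T [-0.   -0.03 -0.  ] yaw -14.18 w 0.0493
```

```bash
python3 -m crank '[{"x":0,"y":0.003,"z":0,"ax":0,"ay":0,"az":0,"claw":1},{"x":0,"y":0.006,"z":0,"ax":0,"ay":0,"az":0,"claw":1},{"x":0,"y":0.009,"z":0,"ax":0,"ay":0,"az":0,"claw":1},{"x":0,"y":0.012,"z":0,"ax":0,"ay":0,"az":0,"claw":1},{"x":0,"y":0.012,"z":0,"ax":0,"ay":0,"az":0,"claw":1}]' 50
python3 f.py
```

```text
time: 7.78
ee_pos: [0.4553, -0.0433, 0.0227]
eef_rot: [0.789, 0.615, -0.001, -0.002]
ft_force: [-10.0, 2.1, 7.5]
width: 0.0496
t 8.03 holder TCP mm [-93.7   1.   22.7] F along,lat,z(bias removed) [-8.2  0.1  8.5] T [0.44 1.84 0.01] yaw -14.16 w 0.0496
```

Along −8 N is about what the arm should give, but +8.5 N vertical means I'm pressing on the bed. I'll raise it slightly.

```bash
python3 -m crank '[{"x":0,"y":0,"z":-0.0005,"ax":0,"ay":0,"az":0,"claw":1},{"x":0,"y":0,"z":-0.001,"ax":0,"ay":0,"az":0,"claw":1},{"x":0,"y":0,"z":-0.001,"ax":0,"ay":0,"az":0,"claw":1},{"x":0,"y":0,"z":-0.001,"ax":0,"ay":0,"az":0,"claw":1},{"x":0,"y":0,"z":-0.001,"ax":0,"ay":0,"az":0,"claw":1}]' 50
python3 f.py
```

```text
time: 8.45
ee_pos: [0.4553, -0.0434, 0.0234]
eef_rot: [0.789, 0.615, -0.001, -0.001]
ft_force: [-5.1, 2.4, -2.5]
width: 0.049
t 8.70 holder TCP mm [-93.6   0.9  23.4] F along,lat,z(bias removed) [-4.9  0.4  1.6] T [0.42 1.2  0.04] yaw -14.16 w 0.0497
```

```bash
python3 -m crank '[{"x":0,"y":0.003,"z":-0.0003,"ax":0,"ay":0,"az":0,"claw":1},{"x":0,"y":0.006,"z":-0.0003,"ax":0,"ay":0,"az":0,"claw":1},{"x":0,"y":0.009,"z":-0.0003,"ax":0,"ay":0,"az":0,"claw":1},{"x":0,"y":0.012,"z":-0.0003,"ax":0,"ay":0,"az":0,"claw":1},{"x":0,"y":0.012,"z":-0.0003,"ax":0,"ay":0,"az":0,"claw":1}]' 50
python3 f.py
```

```text
time: 9.12
ee_pos: [0.4669, -0.0464, 0.0235]
eef_rot: [0.789, 0.615, -0.001, -0.001]
ft_force: [-5.1, 1.6, -2.8]
width: 0.0494
t 9.37 holder TCP mm [-81.7   0.8  23.6] F along,lat,z(bias removed) [-5.1  0.   1.7] T [ 0.37  1.21 -0.01] yaw -14.17 w 0.0495
```

```bash
python3 -m crank '[{"x":0,"y":0.003,"z":0,"ax":0,"ay":0,"az":0,"claw":1},{"x":0,"y":0.006,"z":0,"ax":0,"ay":0,"az":0,"claw":1},{"x":0,"y":0.009,"z":0,"ax":0,"ay":0,"az":0,"claw":1},{"x":0,"y":0.012,"z":0,"ax":0,"ay":0,"az":0,"claw":1},{"x":0,"y":0.012,"z":0,"ax":0,"ay":0,"az":0,"claw":1}]' 50
python3 f.py
```

```text
time: 9.78
ee_pos: [0.4786, -0.0494, 0.0235]
eef_rot: [0.789, 0.615, -0.001, -0.001]
ft_force: [-5.1, 1.8, -3.2]
width: 0.05
t 10.03 holder TCP mm [-69.6   0.8  23.6] F along,lat,z(bias removed) [-4.6 -0.2  0.7] T [0.35 1.19 0.02] yaw -14.16 w 0.0493
```

```bash
python3 -m crank '[{"x":0,"y":0.001,"z":0,"ax":0,"ay":0,"az":0,"claw":1},{"x":0,"y":0.002,"z":0,"ax":0,"ay":0,"az":0,"claw":1},{"x":0,"y":0.003,"z":0,"ax":0,"ay":0,"az":0,"claw":1},{"x":0,"y":0.004,"z":0,"ax":0,"ay":0,"az":0,"claw":1},{"x":0,"y":0.004,"z":0,"ax":0,"ay":0,"az":0,"claw":1}]' 50
python3 f.py
```

```text
time: 10.45
ee_pos: [0.4824, -0.0503, 0.0235]
eef_rot: [0.789, 0.615, -0.001, -0.001]
ft_force: [-6.1, 3.0, -2.6]
width: 0.0494
t 10.70 holder TCP mm [-65.7   0.8  23.5] F along,lat,z(bias removed) [-5.4 -0.4  1.1] T [0.35 1.31 0.02] yaw -14.16 w 0.0495
```

```bash
python3 -m crank '[{"x":0,"y":0.0005,"z":0,"ax":0,"ay":0,"az":0,"claw":1},{"x":0,"y":0.001,"z":0,"ax":0,"ay":0,"az":0,"claw":1},{"x":0,"y":0.0015,"z":0,"ax":0,"ay":0,"az":0,"claw":1},{"x":0,"y":0.002,"z":0,"ax":0,"ay":0,"az":0,"claw":1},{"x":0,"y":0.002,"z":0,"ax":0,"ay":0,"az":0,"claw":1}]' 50
python3 f.py
```

```text
time: 11.12
ee_pos: [0.4842, -0.0507, 0.0235]
eef_rot: [0.789, 0.615, -0.001, -0.001]
ft_force: [-5.5, 0.8, -3.0]
width: 0.0493
t 11.37 holder TCP mm [-63.8   0.9  23.5] F along,lat,z(bias removed) [-6.   0.3  1.3] T [0.38 1.4  0.02] yaw -14.16 w 0.0493
```

```bash
python3 -m crank '[{"x":0,"y":0.0005,"z":0,"ax":0,"ay":0,"az":0,"claw":1},{"x":0,"y":0.001,"z":0,"ax":0,"ay":0,"az":0,"claw":1},{"x":0,"y":0.0015,"z":0,"ax":0,"ay":0,"az":0,"claw":1},{"x":0,"y":0.002,"z":0,"ax":0,"ay":0,"az":0,"claw":1},{"x":0,"y":0.002,"z":0,"ax":0,"ay":0,"az":0,"claw":1}]' 50
python3 f.py
```

```text
time: 11.78
ee_pos: [0.4855, -0.0511, 0.0233]
eef_rot: [0.789, 0.615, -0.002, -0.002]
ft_force: [-8.3, 1.6, -2.5]
width: 0.0496
t 12.03 holder TCP mm [-62.5   0.8  23.3] F along,lat,z(bias removed) [-8.3  0.   2.1] T [ 0.52  1.79 -0.04] yaw -14.16 w 0.0498
```

```bash
python3 -m crank '[{"x":0,"y":0.0003,"z":0,"ax":0,"ay":0,"az":0,"claw":1},{"x":0,"y":0.0006,"z":0,"ax":0,"ay":0,"az":0,"claw":1},{"x":0,"y":0.0009,"z":0,"ax":0,"ay":0,"az":0,"claw":1},{"x":0,"y":0.0012,"z":0,"ax":0,"ay":0,"az":0,"claw":1},{"x":0,"y":0.0012,"z":0,"ax":0,"ay":0,"az":0,"claw":1}]' 50
python3 f.py
```

```text
time: 12.45
ee_pos: [0.4858, -0.0512, 0.023]
eef_rot: [0.789, 0.615, -0.002, -0.003]
ft_force: [-11.1, 3.0, -1.4]
width: 0.0496
t 12.70 holder TCP mm [-62.2   0.8  23. ] F along,lat,z(bias removed) [-11.7   0.1   3.3] T [ 0.72  2.42 -0.02] yaw -14.16 w 0.0496
```

```bash
python3 -m crank '[{"x":0,"y":0.0003,"z":-0.0003,"ax":0,"ay":0,"az":0,"claw":1},{"x":0,"y":0.0007,"z":-0.0004,"ax":0,"ay":0,"az":0,"claw":1},{"x":0,"y":0.0011,"z":-0.0005,"ax":0,"ay":0,"az":0,"claw":1},{"x":0,"y":0.0014,"z":-0.0005,"ax":0,"ay":0,"az":0,"claw":1},{"x":0,"y":0.0014,"z":-0.0005,"ax":0,"ay":0,"az":0,"claw":1}]' 50
python3 f.py
```

```text
time: 13.12
ee_pos: [0.4862, -0.0513, 0.0231]
eef_rot: [0.789, 0.615, -0.003, -0.003]
ft_force: [-14.4, 3.1, -0.7]
width: 0.0495
t 13.37 holder TCP mm [-61.8   0.8  23.1] F along,lat,z(bias removed) [-14.4  -0.2   3.7] T [ 0.93  3.02 -0.02] yaw -14.15 w 0.0501
```

```bash
python3 -m crank '[{"x":0,"y":0.0003,"z":-0.0002,"ax":0,"ay":0,"az":0,"claw":1},{"x":0,"y":0.0006,"z":-0.0003,"ax":0,"ay":0,"az":0,"claw":1},{"x":0,"y":0.0007,"z":-0.0003,"ax":0,"ay":0,"az":0,"claw":1},{"x":0,"y":0.0007,"z":-0.0003,"ax":0,"ay":0,"az":0,"claw":1},{"x":0,"y":0.0007,"z":-0.0003,"ax":0,"ay":0,"az":0,"claw":1}]' 50
python3 f.py
```

```text
time: 13.78
ee_pos: [0.4863, -0.0513, 0.0232]
eef_rot: [0.789, 0.615, -0.003, -0.004]
ft_force: [-16.1, 4.5, -0.1]
width: 0.0494
t 14.03 holder TCP mm [-61.6   0.8  23.2] F along,lat,z(bias removed) [-15.9   0.3   3.7] T [ 1.03  3.37 -0.02] yaw -14.15 w 0.0495
```

Total push is 15.9 N, about 10 N of it on the stop. Letting go while holding position.

```bash
python3 -m crank '[{"x":0,"y":0,"z":0,"ax":0,"ay":0,"az":0,"claw":-1},{"x":0,"y":0,"z":0,"ax":0,"ay":0,"az":0,"claw":-1},{"x":0,"y":0,"z":0,"ax":0,"ay":0,"az":0,"claw":-1},{"x":0,"y":0,"z":0,"ax":0,"ay":0,"az":0,"claw":-1},{"x":0,"y":0,"z":0,"ax":0,"ay":0,"az":0,"claw":-1}]' 50
python3 f.py
python3 - <<'E'
from bench import camera
import cv2
im=camera('side')['color'];cv2.imwrite('pics/s4.png',cv2.resize(im[170:270,210:343],None,fx=6,fy=6,interpolation=cv2.INTER_CUBIC))
E
```

```text
time: 14.45
ee_pos: [0.4917, -0.0525, 0.0255]
eef_rot: [0.789, 0.614, 0.001, 0.0]
ft_force: [-0.2, 0.3, -0.8]
width: 0.0749
t 14.70 holder TCP mm [-56.6   1.   25.3] F along,lat,z(bias removed) [ 0.6 -0.3  4.2] T [ 0.01 -0.02 -0.01] yaw -14.18 w 0.0859
```

View pics/s4.png

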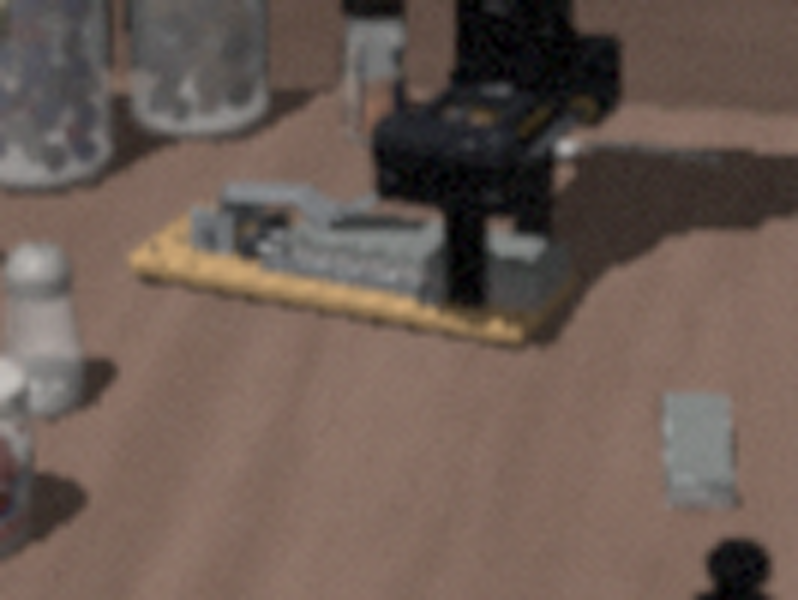

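The side view shows the stone flat beneath the raised arm at crop (350,250), with the fingers clear of it. Retreating up and aside.

```bash
python3 -m crank '[{"x":0,"y":-0.002,"z":-0.015,"ax":0,"ay":0,"az":0,"claw":-1},{"x":0,"y":-0.004,"z":-0.045,"ax":0,"ay":0,"az":0,"claw":-1},{"x":0,"y":-0.004,"z":-0.08,"ax":0,"ay":0,"az":0,"claw":-1},{"x":0,"y":-0.004,"z":-0.115,"ax":0,"ay":0,"az":0,"claw":-1},{"x":0,"y":-0.004,"z":-0.15,"ax":0,"ay":0,"az":0,"claw":-1}]' 50
python3 -m crank '[{"x":0.03,"y":0,"z":-0.01,"ax":0,"ay":0,"az":0,"claw":-1},{"x":0.07,"y":0,"z":-0.02,"ax":0,"ay":0,"az":0,"claw":-1},{"x":0.11,"y":0,"z":-0.02,"ax":0,"ay":0,"az":0,"claw":-1},{"x":0.15,"y":0,"z":-0.02,"ax":0,"ay":0,"az":0,"claw":-1},{"x":0.18,"y":0,"z":-0.02,"ax":0,"ay":0,"az":0,"claw":-1}]' 50
python3 - <<'E'
from bench import camera
import cv2,numpy as np
a=camera('top')['color'][140:235,270:350];a=cv2.resize(a,(480,570),interpolation=cv2.INTER_CUBIC)
b=camera('side')['color'][195:235,225:307];b=cv2.resize(b,None,fx=3.8,fy=3.8,interpolation=cv2.INTER_CUBIC)
o=np.zeros((570,480+b.shape[1],3),'uint8');o[:,:480]=a;o[:b.shape[0],480:]=b
cv2.imwrite('pics/e.png',o)
E
python3 f.py
```

```text
time: 15.17
ee_pos: [0.4866, -0.0515, 0.1768]
eef_rot: [0.789, 0.614, -0.0, -0.0]
ft_force: [0.1, -0.5, -0.3]
width: 0.087
time: 15.58
ee_pos: [0.5313, 0.127, 0.1954]
eef_rot: [0.788, 0.615, 0.001, -0.0]
ft_force: [0.6, -0.0, -0.2]
width: 0.0867
t 15.93 holder TCP mm [-60.9 180.8 194.9] F along,lat,z(bias removed) [ 0.2 -0.7  4.6] T [-0.03  0.01  0.01] yaw -14.15 w 0.0871
```

View pics/e.png

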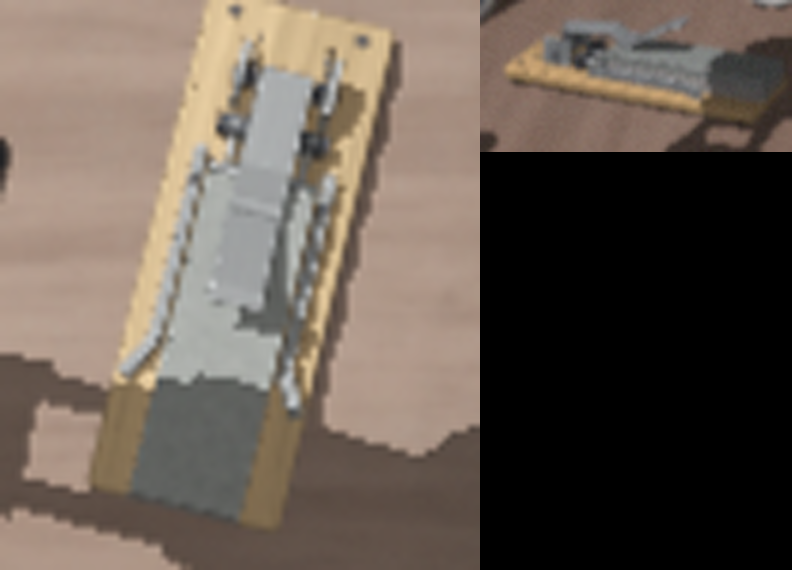

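The last view shows the stone's rear edge at (131,490)–(242,522), centred on the base, with the stone parallel to the rails, its front end at the stop and the arm raised on top of it. Handing in.

```bash
python3 -c "
from bench import close_job
print(close_job())"
```

```text
the job is handed in; nothing more can be done
None
```

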